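# Reset the footage counter of the red tape

## Task

A fresh roll of red tape has been put on, so set its footage counter back to zero: on the counter that carries the red roll, turn the black reset knob counterclockwise (seen from above) until its orange pointer is back at the green zero mark, against the stop, then let go. Leave the knob of the other counter, the one with the masking tape, as it is.

Things in the scene. Friction and masses are not known exactly. Their poses are not given: they have to be found in the camera images.
- red_counter: Footage counter with the narrow red tape roll, fixed to the desk: grey housing 92 x 112 x 55 mm, white dial and black reset knob on its top; behind it (own +x) a low turntable with the roll, under 45 mm high, centre at x = 110 mm. Origin on the desk below the knob axis, z up. A like counter with a wide beige masking tape roll stands elsewhere; which is left or right varies.
- red_reset (a joint): Reset knob of the red tape's counter, rad: 0 at its zero stop (orange pointer at the green mark, along the counter's own +x), growing clockwise seen from above, to 4.6; counterclockwise brings it back to 0. Starts between 0.8 and 1.4. No spring: stays where left; friction about 0.05 N m.
- red_grip (a point): Point on that knob's vertical axis, 79 mm above the desk, inside its grip bar; turns with it: x along the bar towards the orange pointer, z up. Bar 46 mm long, 14 mm wide (grip across this), its top 11 mm above this point. Top of the knob's round skirt (52 mm across): 16 mm below it; housing top: 24 mm below it.
- plain_pointer (a point): Tip of the orange pointer of the other counter's knob (the one with the masking tape), 34 mm from that knob's axis and 59 mm above the desk. To be left where it is.

How it is judged (in metres and radians):
At the end, for the whole second after the job is handed in: The red tape counter's knob is within 10 degrees of its zero stop and at rest, and the masking tape counter's pointer is within 6 mm (about 10 degrees) of where it was (value of joint red_reset below 0.175 rad and velocity of joint red_reset between -0.05 and 0.05 rad/s and distance of plain_pointer from where it was at the start of the episode below 0.006 m); the robot touches nothing.
It fails at once if the other counter's pointer is turned by more than 6 mm (about 10 degrees) (distance of plain_pointer from where it was at the start of the episode above 0.006 m).
It also fails if it takes over 35 s, if anything falls off the work surface, if the arm or the gripper's body presses on something with over 40 N, if the wrist force passes 120 N, or if a joint passes its speed limit or range.

## Robot

A 7-joint arm with a two-finger parallel gripper is mounted at the origin on a cart in front of the work surface, level with it; the furniture and walls round the work are solid. World frame = base frame: x ahead of the robot, y to its left, z up, the work surface at z = 0. Lengths are in mm, angles in rad, forces in N, time in s.
With the tool pointing down it reaches from about 425 to 950 mm from the base axis. Payload 4.7 kg.
Tool frame: the origin (TCP) lies at the very end of the fingers, on their centre line; the grasp point (between the pads) lies 19 mm behind it (robot.hold_point_z is the distance from the TCP to the grasp point, in mm); x points along the fingers, y is the direction in which the jaws open and shut, and the axes are right-handed (so a half turn about x gives the same grasp; the last joint's range is limited). The gripper opens to 85 mm and grips with 20 to 120 N. Pads are 22 mm wide; open, the fingers measure 114 mm over their backs; the gripper's body (76 mm by 85 mm) begins 54 mm behind the grasp point. The pads swing forward as they close: fully open they stand 13 mm farther back than shut.
Start: joints at [1.295, 0.469, -0.049, 1.532, 0.024, 1.141, -0.082], TCP at [164.95, -654.553, 231.335] pointing down, gripper open.
Joint ranges: [-2.59, 2.59], [-0.33, 1.99], [-1.39, 1.29], [0.1, 2.45], [-1.04, 4.18], [0.21, 1.99], [-2.66, 2.66]. Speed limits (rad/s): [2.57, 2.57, 3.14, 3.14, 3.14, 3.14, 3.14].

## Interface

Orientations are given as a rotation vector (axis times angle).
In Python, from station import robot, vision gives the robot as it stands. The module is installed in compiled form; this text tells all that it offers.
- The arm moves only by the tool servo_tool, never from a script. Its arguments are lists of equal length, an entry for each row: "rot": the turn, a rotation vector about the world's x, y, z in degrees, a list of three; "linear": the shift along the world's x, y, z in m, a list of three; "grip": the closure, from -1 (fully open) to 1 (shut). A call has 1 to 8 rows; each row shifts and turns the commanded pose from where the row before left it; what a row does not reach is not made up. A row lasts 1/12 s, in which the tool goes at most 41.7 mm and 7.16 degrees, less where a joint would pass 70% of its speed; a pose out of reach is approached as far as the arm can. A call is refused whole if a number of a shift passes 0.0417 or a number of a turn 7.16, either way. A call with a gripper value outside its range is refused whole. The fingers move at their own pace and stop on an object; "grip_force" is the grip in N (left out, the last holds). Time passes only in rows, so rows that do not move let the fingers close. It gives the time, the measured TCP pose, the force and the opening at its end, in the units of the state.
- robot.get_state(): the state, without advancing time (a new reading comes with each control period).
- vision.read_camera(name): name is "side" or "top" or "wrist"; returns the picture (384x512x3 uint8, red, green, blue); there is no depth.
- vision.calibration(name): a dict with "intrinsics" (3x3 intrinsics, pixels), "eye" and "orientation" of the camera in the world; the wrist camera has in their place "hand_eye" (4x4, takes a point from camera to tool coordinates, whose origin is the TCP and whose axes are the tool frame's). Camera axes: x right, y down, z forward; pixel columns grow to the right and rows downward; lengths in mm; the calibration is good to about 2 mm. A picture is of the moment at which its call begins: read the wrist's pose just before it. calibration takes no time and is no camera call.
- robot.hand_in(): hands the job in, once; it reports no verdict.
The state is a dict: "clock": time; "joint_positions": joint angles; "qvel": joint speeds; "tau": joint torques, N m; "position": TCP position; "eef_rot": TCP orientation; "wrist_force": force on the tool from outside, world axes, zero at the start; "torque": the same for the moment, N m; "grip_width": finger opening in mm.
Only numpy, scipy, OpenCV 4.12 (cv2) and the standard library are available. Lean on these libraries where they do the work, as an engineer would, in place of code of your own. Each camera call takes 0.05 s, during which the arm holds its last target.

## Working session

There is one attempt and no reset: what is moved stays moved. The work goes in short steps, Python scripts to look and compute and a tool call to move; the robot and the scene stay as the last step left them, time stands still between calls to the robot, and variables do not carry over. Pictures are saved under pics/ and viewed, and the job is handed in when it is done.

Besides the shell and the picture viewer there is one more tool, called as a command line: name --argument value ..., lists and objects as JSON in quotes. servo_tool: Moves the arm, as the interface text tells. Its arguments: {"type":"object","properties":{"rot":{"type":"array"},"linear":{"type":"array"},"grip":{"type":"array"},"grip_force":{"type":"number"}},"required":["rot","linear","grip"]}

```bash
mkdir -p pics; cat > h.py <<'E'
import numpy as np, cv2
from station import robot, vision
def save(n,f):
    im=vision.read_camera(n); cv2.imwrite('pics/'+f,im[:,:,::-1]); return im
E
python3 - <<'E'
from h import *
s=robot.get_state(); print(s['clock'],s['position'],s['eef_rot'],s['grip_width'],robot.hold_point_z)
for n in ['top','side']:
    save(n,n+'0.png'); print(n,vision.calibration(n))
print(vision.calibration('wrist'))
E
```

```text
0.0 [ 164.75735474 -653.97946099  230.24409673] [ 2.09071695  0.26136554 -2.09135435] 85.17672605185159 18.700000000000003
top {'intrinsics': array([[439.14683762,   0.        , 259.60777391],
       [  0.        , 439.14683762, 192.95285021],
       [  0.        ,   0.        ,   1.        ]]), 'eye': array([ 389.92813148,   38.89905003, 1166.17835552]), 'orientation': array([-2.16318866,  2.18018646, -0.12728359])}
side {'intrinsics': array([[353.79572076,   0.        , 261.75654458],
       [  0.        , 353.79572076, 184.9536858 ],
       [  0.        ,   0.        ,   1.        ]]), 'eye': array([834.88568828, 411.07479683, 801.91069011]), 'orientation': array([-0.93926709, -2.63917394,  0.83831322])}
{'intrinsics': array([[287.36243761,   0.        , 260.00081009],
       [  0.        , 287.36243761, 192.79255972],
       [  0.        ,   0.        ,   1.        ]]), 'hand_eye': array([[ 2.12798365e-04, -2.73327082e-01,  9.61921130e-01,
        -1.41199091e+02],
       [ 9.99999977e-01,  5.40962884e-05, -2.05850951e-04,
         9.26060352e-01],
       [ 4.22827695e-06,  9.61921152e-01,  2.73327087e-01,
        -6.95700072e+01],
       [ 0.00000000e+00,  0.00000000e+00,  0.00000000e+00,
         1.00000000e+00]])}
```

View pics/top0.png

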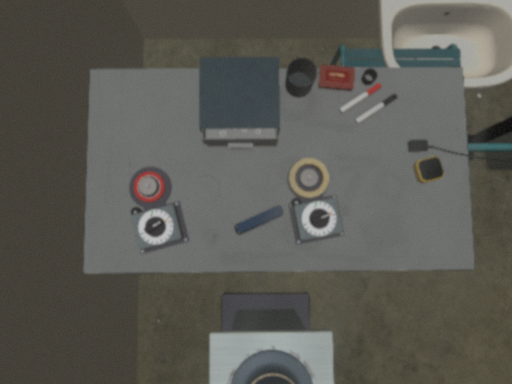

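View pics/side0.png

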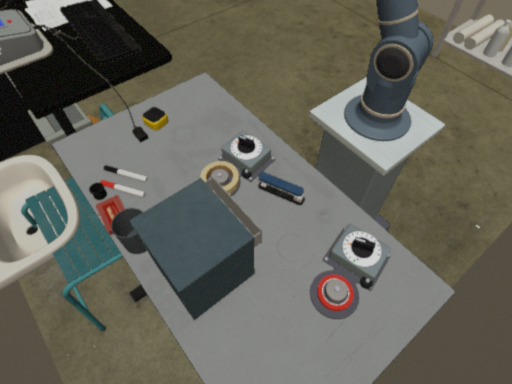

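```bash
python3 - <<'E'
import cv2
t=cv2.imread('pics/top0.png')[155:265,110:210]; s=cv2.imread('pics/side0.png')[210:330,300:410]
a=cv2.resize(t,(400,440),interpolation=2);b=cv2.resize(s,(400,440),interpolation=2)
cv2.imwrite('pics/crop.png',cv2.hconcat([a,b]))
E
```

```text
(no output)
```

View pics/crop.png

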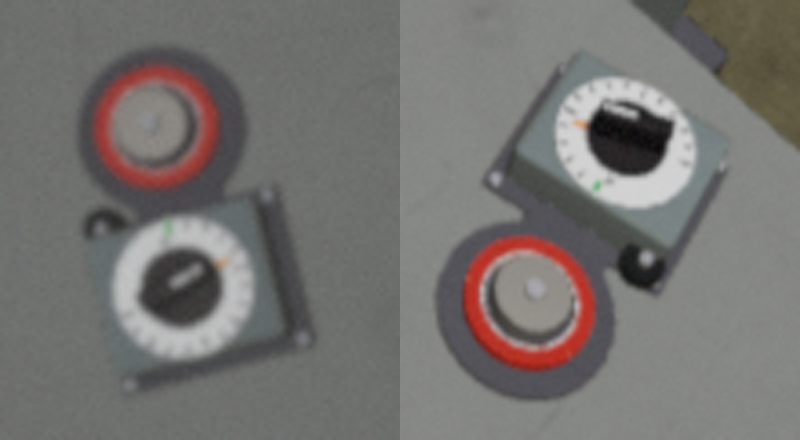

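```bash
cat >> h.py <<'E'
from scipy.spatial.transform import Rotation as R
def cast(n,uv,z,st=None):
    c=vision.calibration(n); K=c['intrinsics']
    if n=='wrist':
        T=c['hand_eye']; Rt=R.from_rotvec(st['eef_rot']).as_matrix()
        e=np.array(st['position'])+Rt@T[:3,3]; Rc=Rt@T[:3,:3]
    else: e=c['eye']; Rc=R.from_rotvec(c['orientation']).as_matrix()
    d=Rc@np.linalg.solve(K,[uv[0],uv[1],1]); return e+d*(z-e[2])/d[2]
E
python3 - <<'E'
from h import *
for n,box in [('top',(115,195,190,255)),('side',(325,220,395,290))]:
    im=cv2.imread(f'pics/{n}0.png'); x0,y0,x1,y1=box
    c=im[y0:y1,x0:x1].astype(int); b,g,r=c[...,0],c[...,1],c[...,2]
    def cen(m,nm,z):
        k,l,s,ce=cv2.connectedComponentsWithStats(m.astype(np.uint8))
        i=1+np.argmax(s[1:,4]); uv=ce[i]+[x0,y0]
        p=cast(n,uv,z); print(n,nm,s[i,4],uv.round(1),p.round(1)); return p,(l==i)
    m=(c.min(2)>150)
    _,mm=cen(m,'white',55)
    hull=cv2.convexHull(np.argwhere(mm)[:,::-1].astype(np.int32)); (e,ax,an)=cv2.fitEllipse(hull)
    C=cast(n,np.array(e)+[x0,y0],56); print('ell',np.array(e)+[x0,y0],ax,C.round(1))
    G,_=cen((g-np.maximum(r,b)>25),'green',56)
    O,_=cen((r-b>40)&(np.hypot(*(np.indices(m.shape)[::-1]-np.array(e)[:,None,None]))<max(ax)/2)&(g-b>0)&(r-g<110),'orange',59)
    for nm,P in(('G',G),('O',O)): d=P-C; print(nm,np.hypot(d[0],d[1]),np.degrees(np.arctan2(d[1],d[0])))
    rr=(im[...,2].astype(int)-im[...,1]>80); rr[:, :]&=True
    ys,xs=np.nonzero(rr[160:330,120:380]) if n=='side' else np.nonzero(rr[160:215,120:180])
    if n=='side': k=xs>170; ys,xs=ys[k],xs[k]; 
    uv=cv2.fitEllipse(cv2.convexHull(np.c_[xs,ys].astype(np.int32)))[0]; uv=np.array(uv)+[120,160]
    P=cast(n,uv,25); d=P-C; print('roll',uv,P.round(1),np.hypot(*d[:2]),np.degrees(np.arctan2(d[1],d[0])))
E
```

```text
top white 559 [155.5 226.6] [425.3 289.3  55. ]
ell [155.27783585 226.47049141] (33.916133880615234, 34.55501937866211) [425.6 289.7  56. ]Traceback (most recent call last):
  File "<stdin>", line 13, in <module>
  File "<stdin>", line 7, in cen
    return _wrapfunc(a, 'argmax', axis=axis, out=out, **kwds)
    return bound(*args, **kwds)
ValueError: attempt to get argmax of an empty sequence
```

```bash
python3 - <<'E'
from h import *
Cs={}
for n,box in [('top',(115,195,190,255)),('side',(325,220,395,290))]:
    im=cv2.imread(f'pics/{n}0.png'); x0,y0,x1,y1=box
    c=im[y0:y1,x0:x1].astype(int); b,g,r=c[...,0],c[...,1],c[...,2]
    m=(c.min(2)>150).astype(np.uint8)
    k,l,s,ce=cv2.connectedComponentsWithStats(m); mm=l==1+np.argmax(s[1:,4])
    (e,ax,an)=cv2.fitEllipse(cv2.convexHull(np.argwhere(mm)[:,::-1].astype(np.int32)))
    C=cast(n,np.array(e)+[x0,y0],56); print('ell',np.array(e)+[x0,y0],ax,C.round(1))
    yy,xx=np.indices(m.shape); ins=np.hypot(xx-e[0],yy-e[1])<max(ax)/2-1
    for nm,w,z in (('G',g-(r+b)/2,56),('O',r-b,59)):
        w=np.where(ins,w,0); w=np.where(w>.5*w.max(),w,0); uv=np.array([(w*xx).sum(),(w*yy).sum()])/w.sum()+[x0,y0]
        P=cast(n,uv,z); d=P-C; print(n,nm,w.max(),(w>0).sum(),uv.round(1),P.round(1),np.hypot(d[0],d[1]),np.degrees(np.arctan2(d[1],d[0])))
    rr=(im[...,2].astype(int)-im[...,1]>60); bx=(125,160,180,212) if n=='top' else (305,262,365,325)
    pts=np.argwhere(rr[bx[1]:bx[3],bx[0]:bx[2]])[:,::-1].astype(np.int32)
    uv=np.array(cv2.fitEllipse(cv2.convexHull(pts))[0])+bx[:2]
    P=cast(n,uv,25); d=P-C; print('roll',uv,P.round(1),np.hypot(*d[:2]),np.degrees(np.arctan2(d[1],d[0])))
s=robot.get_state(); print(s['position'],R.from_rotvec(s['eef_rot']).as_matrix().round(3))
E
```

```text
ell [155.27783585 226.47049141] (33.916133880615234, 34.55501937866211) [425.6 289.7  56. ]
top G 27.0 6 [151.5 212. ] [462.2 299.8  56. ] 38.001531032514706 15.373750713896202
top O 44 8 [165.1 220.2] [441.  264.8  59. ] 29.356261317725163 -58.2941959298305
roll [148.56619072 186.33502769] [531.3 316.   25. ] 108.90141857160054 13.945176381017786
ell [361.61322784 248.49711227] (33.79111099243164, 40.492000579833984) [424.7 289.5  56. ]
side G 57.5 4 [353.6 260.5] [461.3 297.7  56. ] 37.49258665436612 12.670285649366882
side O 77 6 [349.5 243.5] [438.6 263.7  59. ] 29.26415243006303 -61.679866354880566
roll [335.01945114 292.06219673] [534.2 317.6  25. ] 113.09616388763376 14.381461332123274
[ 164.78764492 -654.02822482  230.38763449] [[-0.     0.244 -0.97 ]
 [ 0.002 -0.97  -0.244]
 [-1.    -0.002  0.   ]]
```

```bash
cat > plan.py <<'E'
from h import *
s=robot.get_state(); p=np.array(s['position'])
az=np.linspace(-75.9,34.3,33); r=np.interp(np.arange(33),[0,8,33],[674,505,505]); z=np.interp(np.arange(33),[0,5,33],[231,300,300])
P=np.c_[r*np.cos(np.radians(az)),r*np.sin(np.radians(az)),z]; P[-1]=P[-1]
D=np.diff(P,axis=0)/1000
for i in range(0,32,8): print([[round(float(v),3) for v in d] for d in D[i:i+8]])
E
python3 plan.py
```

```text
[[0.033, 0.031, 0.014], [0.029, 0.033, 0.014], [0.026, 0.034, 0.014], [0.023, 0.035, 0.014], [0.02, 0.036, 0.014], [0.017, 0.036, 0.0], [0.013, 0.036, 0.0], [0.01, 0.036, 0.0]]
[[0.022, 0.021, 0.0], [0.021, 0.022, 0.0], [0.019, 0.023, 0.0], [0.018, 0.024, 0.0], [0.016, 0.025, 0.0], [0.015, 0.026, 0.0], [0.013, 0.027, 0.0], [0.012, 0.028, 0.0]]
[[0.01, 0.029, 0.0], [0.008, 0.029, 0.0], [0.006, 0.03, 0.0], [0.005, 0.03, 0.0], [0.003, 0.03, 0.0], [0.001, 0.03, 0.0], [-0.001, 0.03, 0.0], [-0.003, 0.03, 0.0]]
[[-0.004, 0.03, 0.0], [-0.006, 0.03, 0.0], [-0.008, 0.029, 0.0], [-0.01, 0.029, 0.0], [-0.011, 0.028, 0.0], [-0.013, 0.027, 0.0], [-0.015, 0.027, 0.0], [-0.016, 0.026, 0.0]]
```

servo_tool --rot '[[0,0,3.3],[0,0,3.3],[0,0,3.3],[0,0,3.3],[0,0,3.3],[0,0,3.3],[0,0,3.3],[0,0,3.3]]' --linear '[[0.026,0.03,0.014],[0.026,0.03,0.014],[0.026,0.034,0.014],[0.023,0.034,0.014],[0.02,0.034,0.014],[0.017,0.036,0.0],[0.013,0.036,0.0],[0.01,0.036,0.0]]' --grip '[-1,-1,-1,-1,-1,-1,-1,-1]'

```text
clock: 0.77
position: [323.5, -386.9, 299.3]
eef_rot: [1.808, 0.672, -1.808]
wrist_force: [0.5, 0.1, 0.5]
grip_width: 85.2
```

servo_tool --rot '[[0,0,3.3],[0,0,3.3],[0,0,3.3],[0,0,3.3],[0,0,3.3],[0,0,3.3],[0,0,3.3],[0,0,3.3]]' --linear '[[0.022,0.021,0],[0.021,0.022,0],[0.019,0.023,0],[0.018,0.024,0],[0.016,0.025,0],[0.015,0.026,0],[0.013,0.027,0],[0.012,0.028,0]]' --grip '[-1,-1,-1,-1,-1,-1,-1,-1]'

```text
clock: 1.43
position: [458.8, -191.9, 299.1]
eef_rot: [1.497, 0.993, -1.498]
wrist_force: [-0.2, -0.3, -1.0]
grip_width: 85.4
```

servo_tool --rot '[[0,0,3.3],[0,0,3.3],[0,0,3.3],[0,0,3.3],[0,0,3.3],[0,0,3.3],[0,0,3.3],[0,0,3.3]]' --linear '[[0.01,0.029,0],[0.008,0.029,0],[0.006,0.03,0],[0.005,0.03,0],[0.003,0.03,0],[0.001,0.03,0],[-0.001,0.03,0],[-0.003,0.03,0]]' --grip '[-1,-1,-1,-1,-1,-1,-1,-1]'

```text
clock: 2.1
position: [487.3, 46.1, 299.1]
eef_rot: [1.164, 1.238, -1.164]
wrist_force: [0.9, -0.4, 0.6]
grip_width: 85.5
```

servo_tool --rot '[[0,0,3.3],[0,0,3.3],[0,0,3.3],[0,0,3.3],[0,0,3.3],[0,0,3.3],[0,0,3.3],[0,0,3.3]]' --linear '[[-0.004,0.03,0],[-0.006,0.03,0],[-0.008,0.029,0],[-0.01,0.029,0],[-0.011,0.028,0],[-0.013,0.027,0],[-0.015,0.02,0],[-0.016,0.01,0]]' --grip '[-1,-1,-1,-1,-1,-1,-1,-1]'

```text
clock: 2.77
position: [403.0, 250.5, 299.3]
eef_rot: [0.815, 1.415, -0.813]
wrist_force: [0.1, 0.1, 0.1]
grip_width: 85.5
```

```bash
python3 - <<'E'
from h import *
s=robot.get_state(); print(s['clock'],s['position'],np.round(s['joint_positions'],2),R.from_rotvec(s['eef_rot']).as_matrix().round(3))
save('wrist','w1.png')
E
```

```text
2.7667 [403.01094183 250.51991422 299.25550537] [ 0.19  0.17 -0.93  1.86  0.15  1.18 -0.26] [[-0.001  0.865  0.502]
 [ 0.002  0.502 -0.865]
 [-1.     0.    -0.002]]
```

View pics/w1.png

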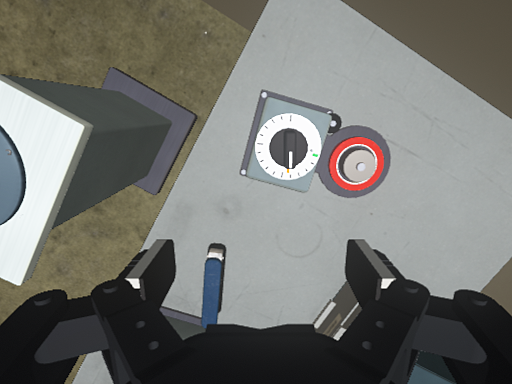

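```bash
cat > wr.py <<'E'
from h import *
import sys
f,x0,y0,x1,y1=sys.argv[1],*map(int,sys.argv[2:6])
s=robot.get_state()
im=cv2.imread('pics/'+f); c=im[y0:y1,x0:x1].astype(int); b,g,r=c[...,0],c[...,1],c[...,2]
m=(c.min(2)>170).astype(np.uint8); k,l,st,ce=cv2.connectedComponentsWithStats(m); mm=l==1+np.argmax(st[1:,4])
(e,ax,an)=cv2.fitEllipse(cv2.convexHull(np.argwhere(mm)[:,::-1].astype(np.int32)))
C=cast('wrist',np.array(e)+[x0,y0],56,s); print('ell',np.array(e)+[x0,y0],ax,C.round(1))
yy,xx=np.indices(m.shape); ins=np.hypot(xx-e[0],yy-e[1])<max(ax)/2-1
for nm,w,z in (('G',g-(r+b)/2,56),('O',r-b,59)):
    w=np.where(ins,w,0); w=np.where(w>.5*w.max(),w,0); uv=np.array([(w*xx).sum(),(w*yy).sum()])/w.sum()+[x0,y0]
    P=cast('wrist',uv,z,s); d=P-C; print(nm,w.max(),(w>0).sum(),uv.round(1),P.round(1),np.hypot(d[0],d[1]).round(1),np.degrees(np.arctan2(d[1],d[0])).round(1))
E
python3 wr.py w1.png 250 105 330 190
```

```text
ell [287.7531929  146.15391922] (65.79591369628906, 67.64116668701172) [418.9 291.3  56. ]
G 163.0 9 [314.7 154.8] [456.2 299.9  56. ] 38.2 12.9
O 238 8 [287.5 170.4] [435.5 263.6  59. ] 32.3 -59.1
```

servo_tool --rot '[[0,0,0],[0,0,0],[0,0,0],[0,0,0],[0,0,0],[0,0,0]]' --linear '[[0.004,0.008,-0.025],[0.004,0.008,-0.025],[0.004,0.008,-0.025],[0.004,0.008,-0.025],[0.003,0.007,-0.025],[0,0,0]]' --grip '[-1,-1,-1,-1,-1,-1]'

```text
clock: 3.32
position: [421.6, 285.3, 169.8]
eef_rot: [0.813, 1.416, -0.825]
wrist_force: [0.2, -0.1, -0.2]
grip_width: 85.5
```

```bash
python3 - <<'E'
from h import *
s=robot.get_state(); print(s['clock'],s['position'],R.from_rotvec(s['eef_rot']).as_matrix().round(3))
save('wrist','w2.png'); save('side','s2.png'); save('top','t2.png')
E
```

```text
3.3167 [421.58001195 285.27641002 169.82701773] [[-0.008  0.868  0.497]
 [-0.004  0.497 -0.868]
 [-1.    -0.009 -0.001]]
```

View pics/w2.png

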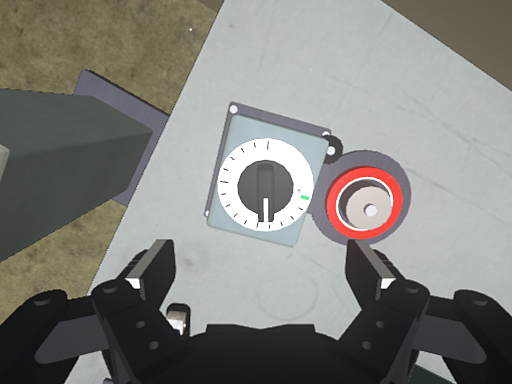

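View pics/s2.png

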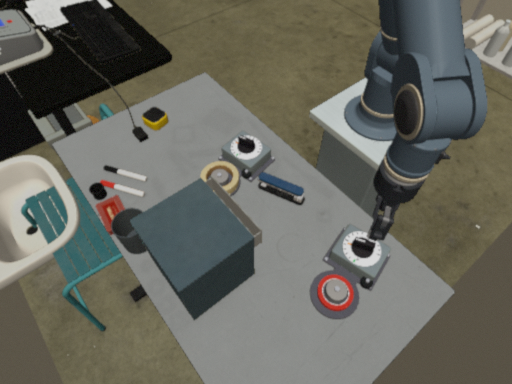

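```bash
python3 wr.py w2.png 210 130 320 240; python3 -c "
from h import *
s=robot.get_state();print(s['position'],s['eef_rot'],np.round(s['qvel'],3))
im=cv2.imread('pics/w2.png')[120:250,200:330];cv2.imwrite('pics/c2.png',cv2.resize(im,(520,520)))"
```

```text
ell [275.99520111 185.4771347 ] (121.02027893066406, 137.50953674316406) [436.  295.6  56. ]
G 152.0 24 [304.5 197.2] [465.2 299.1  56. ] 29.4 6.9
O 3 5 [307.3 164.1] [449.9 327.4  59. ] 34.7 66.4
[423.70476156 286.80615373 175.02708404] [ 0.81947803  1.41090527 -0.81889355] [ 0.011 -0.028 -0.01  -0.015  0.003 -0.002 -0.004]
```

View pics/c2.png

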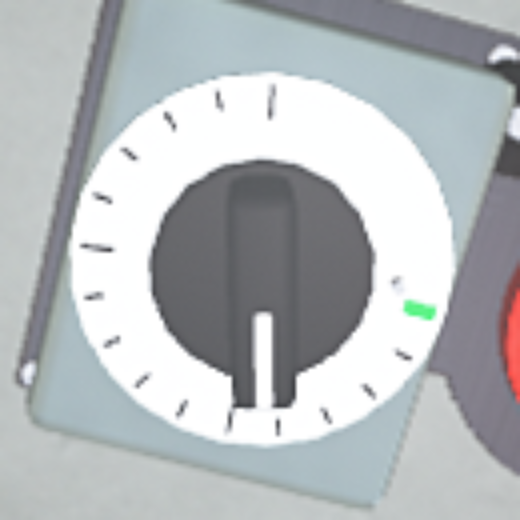

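```bash
sed -i 's/c.min(2)>170/c.min(2)>235/' wr.py; python3 - <<'E'
from h import *
s=robot.get_state(); print(s['position'],s['eef_rot'])
save('wrist','w3.png'); s=robot.get_state(); print(s['clock'],s['position'],s['eef_rot'])
E
python3 wr.py w3.png 210 130 320 240
python3 -c "
from h import *
s=robot.get_state()
for z in (56,): print(cast('wrist',(265.6,184.8),z,s))
im=cv2.imread('pics/w3.png')[120:250,200:330];cv2.imwrite('pics/c3.png',cv2.resize(im,(520,520)))"
```

```text
[423.70476156 286.80615373 175.02708404] [ 0.81947803  1.41090527 -0.81889355]
3.5167 [424.07304472 286.95677928 175.65645187] [ 0.82055011  1.40976973 -0.81795771]
ell [260.99016953 183.11708069] (90.72125244140625, 93.90607452392578) [423.3 290.7  56. ]
G 150.5 25 [299.7 195.6] [461.2 298.3  56. ] 38.6 11.3
O 25 2 [261.5 220. ] [441.4 260.   59. ] 35.7 -59.5
[427.84090218 291.43741669  56.        ]
```

View pics/c3.png

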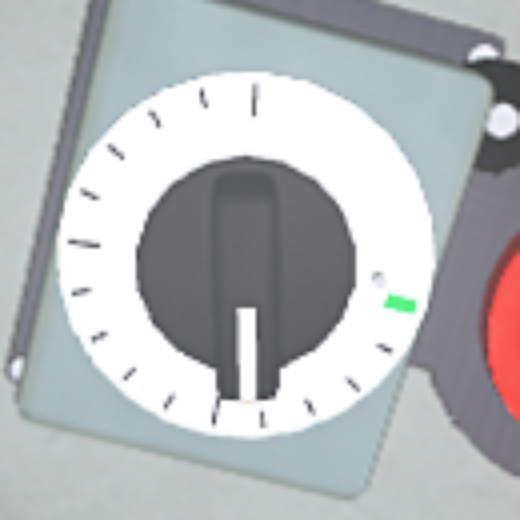

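servo_tool --rot '[[0,0,0],[0,0,0]]' --linear '[[0,0.003,-0.02],[0,0,0]]' --grip '[-0.3,-0.3]'

```text
clock: 3.68
position: [423.2, 288.9, 154.0]
eef_rot: [0.818, 1.411, -0.821]
wrist_force: [-1.0, -1.4, -0.7]
grip_width: 63.7
```

servo_tool --rot '[[0,0,0],[0,0,0]]' --linear '[[0,0,0],[0,0,0]]' --grip '[-0.3,-0.3]'

```text
clock: 3.85
position: [424.0, 289.9, 155.7]
eef_rot: [0.82, 1.41, -0.818]
wrist_force: [-0.0, 0.6, 0.9]
grip_width: 55.7
```

```bash
python3 -c "
from h import *
s=robot.get_state();print(s['position'],s['eef_rot'],s['grip_width'],R.from_rotvec(s['eef_rot']).as_matrix().round(3))"
```

```text
[424.00296366 289.88099424 155.73211029] [ 0.82034066  1.40967079 -0.81794136] 55.734265230903 [[ 0.002  0.868  0.496]
 [ 0.001  0.496 -0.869]
 [-1.     0.002  0.   ]]
```

servo_tool --rot '[[0,0,0],[0,0,0],[0,0,0],[0,0,0],[0,0,0],[0,0,0],[0,0,0],[0,0,0]]' --linear '[[0,0,-0.02],[0,0,-0.02],[0,0,-0.015],[0,0,-0.01],[0,0,-0.008],[0,0,-0.006],[0,0,-0.004],[0,0,0]]' --grip '[-0.2,-0.2,-0.2,-0.2,-0.2,-0.2,-0.2,-0.2]'

```text
clock: 4.52
position: [423.5, 289.8, 71.2]
eef_rot: [0.819, 1.411, -0.819]
wrist_force: [-0.6, 0.7, -0.5]
grip_width: 51.2
```

```bash
python3 - <<'E'
from h import *
save('side','s4.png'); save('wrist','w4.png'); s=robot.get_state(); print(s['clock'],s['position'],s['wrist_force'],s['grip_width'])
a=cv2.imread('pics/s4.png')[190:300,310:420]; b=cv2.imread('pics/w4.png')
cv2.imwrite('pics/c4.png',cv2.hconcat([cv2.resize(a,(384,384)),b[:,100:]]))
E
```

```text
4.6167 [423.74526676 290.12317147  71.83536499] [-0.3324193  -0.23533975  0.45098954] 51.4230644801973
```

View pics/c4.png

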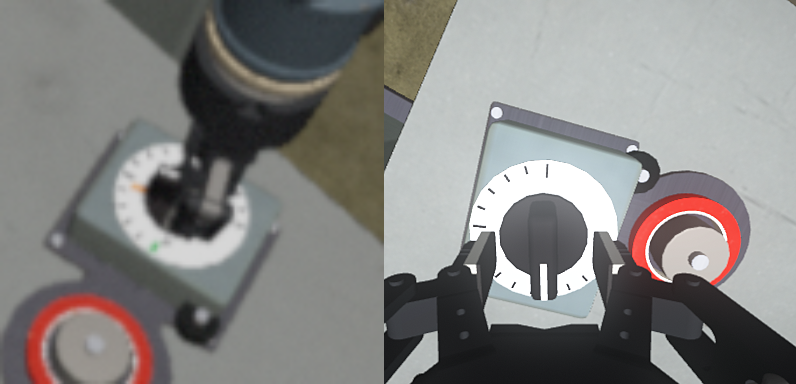

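servo_tool --rot '[[0,0,0],[0,0,0],[0,0,0],[0,0,0],[0,0,0],[0,0,0],[0,0,0],[0,0,0]]' --linear '[[0,0,-0.003],[0,0,0],[0,0,0],[0,0,0],[0,0,0],[0,0,0],[0,0,0],[0,0,0]]' --grip '[0.2,0.5,1,1,1,1,1,1]' --grip_force 30

```text
clock: 5.28
position: [423.3, 289.7, 68.6]
eef_rot: [0.819, 1.411, -0.819]
wrist_force: [-2.0, -2.2, 6.1]
grip_width: 13.3
```

servo_tool --rot '[[0,0,3],[0,0,5],[0,0,5],[0,0,5],[0,0,5],[0,0,5],[0,0,5],[0,0,3]]' --linear '[[0,0,0],[0,0,0],[0,0,0],[0,0,0],[0,0,0],[0,0,0],[0,0,0],[0,0,0]]' --grip '[1,1,1,1,1,1,1,1]'

```text
clock: 5.95
position: [423.2, 289.6, 68.6]
eef_rot: [0.329, 1.546, -0.33]
wrist_force: [-2.0, -2.3, 5.9]
grip_width: 13.6
```

```bash
cat > st.py <<'E'
from h import *
s=robot.get_state(); M=R.from_rotvec(s['eef_rot']).as_matrix()
print(s['clock'],s['position'],s['wrist_force'],s['torque'],s['grip_width'],'y az',np.degrees(np.arctan2(M[1,1],M[0,1])),np.round(s['joint_positions'],2))
E
python3 st.py
```

```text
5.95 [423.21833573 289.61453766  68.62914411] [-1.98465268 -2.33161971  5.94004007] [-0.44343825  0.5672632   0.00150091] 13.577172151238633 y az 65.92864911667279 [ 0.01  0.59 -0.9   2.03  0.64  0.83 -0.12]
```

servo_tool --rot '[[0,0,5],[0,0,5],[0,0,5],[0,0,5],[0,0,5],[0,0,4],[0,0,3],[0,0,2]]' --linear '[[0,0,0],[0,0,0],[0,0,0],[0,0,0],[0,0,0],[0,0,0],[0,0,0],[0,0,0]]' --grip '[1,1,1,1,1,1,1,1]'

```text
clock: 6.62
position: [423.2, 289.5, 68.6]
eef_rot: [-0.135, 1.567, 0.134]
wrist_force: [-2.5, -1.6, 6.7]
grip_width: 13.2
```

```bash
python3 st.py
```

```text
6.6167 [423.17436871 289.50553594  68.61069902] [-2.51149578 -1.55551934  6.72464911] [-0.48856961  0.52551556 -0.04294018] 13.21615604644817 y az 99.84313242885734 [ 0.09  0.66 -1.04  2.02  0.75  0.9   0.38]
```

servo_tool --rot '[[0,0,2],[0,0,2],[0,0,1],[0,0,0]]' --linear '[[0,0,0],[0,0,0],[0,0,0],[0,0,0]]' --grip '[1,1,1,1]'

```text
clock: 6.95
position: [423.2, 289.5, 68.6]
eef_rot: [-0.202, 1.562, 0.201]
wrist_force: [-2.4, -2.1, 7.0]
grip_width: 13.3
```

```bash
python3 st.py
```

```text
6.95 [423.19848036 289.50252406  68.61990191] [-2.40457441 -2.07019002  6.95895353] [-0.58833407  0.58781302 -0.21065684] 13.270906364075822 y az 104.70089746393587 [ 0.1   0.67 -1.06  2.02  0.76  0.91  0.45]
```

Torque is climbing (−0.04 → −0.21 N m), so the stop is near. I'll turn a bit further.

servo_tool --rot '[[0,0,1],[0,0,1],[0,0,0]]' --linear '[[0,0,0],[0,0,0],[0,0,0]]' --grip '[1,1,1]'

```text
clock: 7.2
position: [423.3, 289.5, 68.6]
eef_rot: [-0.227, 1.56, 0.226]
wrist_force: [-2.6, -1.5, 6.3]
grip_width: 13.4
```

```bash
python3 - <<'E'
exec(open('st.py').read())
im=save('wrist','w5.png')
E
```

```text
7.2 [423.27134789 289.53421185  68.64471214] [-2.64063433 -1.4871997   6.30340621] [-0.47644368  0.52700522 -0.75391379] 13.405186837535119 y az 106.54000315661825 [ 0.11  0.68 -1.07  2.02  0.77  0.91  0.48]
```

View pics/w5.png

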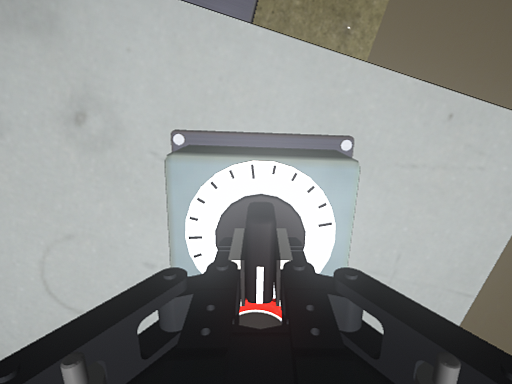

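The torque is −0.75 N m and the bar points at the roll, so the knob is against the stop. I'll ease off a little, open, then lift.

servo_tool --rot '[[0,0,-1],[0,0,-0.5],[0,0,0],[0,0,0],[0,0,0],[0,0,0],[0,0,0],[0,0,0]]' --linear '[[0,0,0],[0,0,0],[0,0,0],[0,0,0],[0,0,0],[0,0,0],[0,0,0],[0,0,0]]' --grip '[1,1,0.4,-0.2,-0.2,-0.2,-0.2,-0.2]'

```text
clock: 7.92
position: [423.5, 289.9, 68.3]
eef_rot: [-0.209, 1.561, 0.209]
wrist_force: [-0.3, -0.6, -0.1]
grip_width: 51.5
```

servo_tool --rot '[[0,0,0],[0,0,0],[0,0,0],[0,0,0],[0,0,0],[0,0,0],[0,0,0],[0,0,0]]' --linear '[[0,0,0.004],[0,0,0.01],[0,0,0.02],[0,0,0.025],[0,0,0.025],[0,0,0.02],[0,0,0.01],[0,0,0]]' --grip '[-0.2,-0.2,-0.2,-0.2,-0.2,-0.2,-0.2,-0.2]'

```text
clock: 8.58
position: [424.4, 291.0, 185.0]
eef_rot: [-0.207, 1.556, 0.21]
wrist_force: [-0.4, -0.1, -0.8]
grip_width: 51.0
```

```bash
python3 - <<'E'
exec(open('st.py').read())
save('wrist','w6.png'); save('side','s6.png')
a=cv2.imread('pics/s6.png')[190:300,310:420]; b=cv2.imread('pics/w6.png')
cv2.imwrite('pics/c6.png',cv2.hconcat([cv2.resize(a,(384,384)),b[:,100:]]))
E
```

```text
8.5833 [424.39787593 290.98724425 184.96306228] [-0.40303859 -0.12240682 -0.84530107] [ 0.09181604 -0.04205859 -0.02176762] 50.983293121575635 y az 105.22635669256557 [ 0.23  0.54 -1.22  1.92  0.58  1.09  0.61]
```

View pics/c6.png

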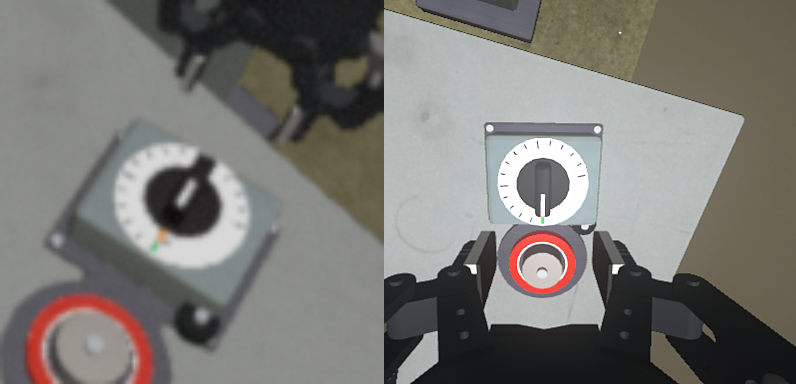

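The orange pointer sits at the green mark in both views and the gripper is clear of everything, so I'll hand in.

```bash
python3 -c "
from h import *
print(robot.hand_in())"
```

```text
the job is handed in; nothing more can be done
None
```

I turned the red tape counter's knob about 75° counterclockwise to its stop, let go, raised the gripper clear and handed the job in at about 8.7 s. No verdict was reported.

- **At the stop:** the moment about the vertical rose from about 0.04 to 0.75 N m over the last few degrees. I then eased off 1.5° before opening the fingers.
- **After letting go:** the side and wrist pictures both show the orange pointer at the green mark. The wrist force read near zero, with the tool about 185 mm above the desk.
- **Other counter:** I never went near the masking tape counter's knob, but I did not measure its pointer again at the end.
- **Disagreements:**
    - My first wrist-camera fix of the knob's position was about 6 mm off the top and side cameras. A closer one agreed to about 2 mm, and I used that together with the other two.
    - One wrist reading was also bad: the dial blended into the housing and the arm was still settling, so I retook it.

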